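# Close the clay extruder with its bayonet cap

## Task

Close the feed mouth of the clay extruder with the blue cap so the clay inside will not dry out: line up its two lugs with the two slots, push it in until its flange lies flush, twist it clockwise (as seen looking into the mouth) up to its stop so it locks, then let go. Leave the yellow cap and the other loose things on the table where they are.

Things in the scene. Friction and masses are not known exactly. Their poses are not given: they have to be found in the camera images.
- cap: blue cap, loose, about 0.25 kg, upright on the table at the start. Origin: centre of its underside; z along its axis (out of the mouth once fitted), x along its grip bar. From the underside up (mm): aluminium core, radius 17 tapering out to 22.5 at height 10 and on to 26; blue flange, radius 42, height 26 to 32; grip bar. Half a turn round it fits as well.
- cap_grip (a point): point on the cap's axis 57 mm above its underside, in the blue upright grip bar: 56 mm long (cap x), 12 mm thick (cap y), standing on the flange at height 32 to 68 mm. A white mark on the flange beyond each end of the bar shows where the lugs are.
- cap_lug (a point): outer end of one of the cap's two like lugs, under the flange on cap +x (this point) and -x: 12 mm wide, height 10 to 16 mm over the underside, reaching radius 32 mm.
- mouth: round feed mouth on top of the extruder's barrel, fixed, 190 mm above the table. Origin: centre of its face; z out of it along the barrel, tipped 30 degrees from vertical roughly towards the robot; y (level) through the two slots. Steel rim, radius 50 mm. Fitted, the cap's flange lies on the face, its origin 26 mm inside (z = -26 mm), with 2 mm play under the ledge, 3.5 mm side play.
- slot (a point): in the plane of the mouth's face, middle of one of two slots, on mouth +y (this point) and -y, in the brass ledge round the opening. Ledge: 8 mm deep from the face, inner radius 26 mm; slots 46 degrees wide, out to radius 36 mm, white mark on the rim at each. Below the ledge is a space of radius 36 mm, 30 mm deep, where the lugs turn.
- lock_dot (a point): one of two red dots on the mouth's rim (the other faces it), 60 degrees clockwise of a slot as seen looking into the mouth (a negative turn about mouth z). Lugs turn only that way, from the slots to solid stops where the cap's white marks and bar ends point at the dots. No spring or click: only friction resists.
- extruder: bench clay extruder, fixed: grey base plate 300 x 170 mm, slanting steel barrel of radius 48 mm, green gear housing 140 mm high behind it, short brass nozzle at one side. Origin: on the table straight below the mouth's centre; x points from the mouth to the gear housing (away from the mouth's lean), z up.
- spare: yellow cap, the same size and shape as the blue one, of another machine; stands on the table, to be left alone. Origin: centre of its underside, z up, x along its grip bar.
- bird: fired clay bird figurine, terracotta, 130 mm high, foot of radius 28 mm, loose. Origin: centre of its foot.
- brush_jar: green glass jar, radius 37 mm, 90 mm high, with two brush handles standing out to 140 mm high, loose. Origin: centre of its underside.
- bowl: blue glazed bowl, rim radius 85 mm, 75 mm high, loose. Origin: centre of its underside.
- bottle: black drinking bottle with steel cap, radius 33 mm, 210 mm high, loose. Origin: centre of its underside.
- spatula: modelling spatula 200 mm long lying on the table, loose. Origin: on the table under its middle; x along it.
There are look-alikes about, which are no part of the job. Of the things shaped like the cap, the blue one is meant.

How it is judged (in metres and radians):
On the way:
1. the blue cap is pushed into the mouth with its lugs through the slots, flange flush, not yet twisted (x of cap in the frame of mouth between -0.005 and 0.005 m and y of cap in the frame of mouth between -0.005 and 0.005 m and z of cap in the frame of mouth below -0.0235 m and angle between the z axis of cap and the z axis of mouth, either way round below 0.08 rad and angle between the x axis of cap and the y axis of mouth, either way round below 0.5 rad), for 0.05 s.
At the end, for the whole second after the job is handed in: The blue cap is in the mouth, its axis within 5 mm to either side and 0.08 rad of the mouth's, its flange within 2.5 mm of lying flush on the face, twisted at least 0.87 rad (50 of the 60 degrees) clockwise from the slots so that its lugs are under the ledge, at rest and released (x of cap in the frame of mouth between -0.005 and 0.005 m and y of cap in the frame of mouth between -0.005 and 0.005 m and z of cap in the frame of mouth below -0.0235 m and angle between the z axis of cap and the z axis of mouth, either way round below 0.08 rad and angle between the x axis of cap and the y axis of mouth, either way round above 0.87 rad and linear speed of cap below 0.01 m/s); the robot touches nothing.
It fails at once if the yellow cap is moved more than 30 mm (distance of spare from where it was at the start of the episode above 0.03 m).
It fails at once if the bird, brush jar, bowl, bottle or spatula is moved more than 30 mm (distance of any of bird, brush_jar, bowl, bottle, spatula from where it was at the start of the episode above 0.03 m).
It also fails if it takes over 45 s, if anything falls off the work surface, if the arm or the gripper's body presses on something with over 40 N, if the wrist force passes 120 N, or if a joint passes its speed limit or range.

## Robot

A 6-joint arm with a two-finger parallel gripper is mounted at the origin on the work surface. World frame = base frame: x ahead of the robot, y to its left, z up, the work surface at z = 0. Lengths are in mm, angles in rad, forces in N, time in s.
With the tool pointing down it reaches from about 400 to 925 mm from the base axis. Payload 12.5 kg.
Tool frame: the origin (TCP) lies between the finger pads; the fingertips stand 19 mm ahead of it and the grasp point (between the pads) is the TCP; z points along the fingers, y is the line along which they close (so a half turn about z gives the same grasp; the last joint's range is limited). The gripper opens to 95 mm and grips with 3 to 60 N. Pads are 20 mm wide; open, the fingers measure 119 mm over their backs; the gripper's body (75 mm by 180 mm) begins 59 mm behind the grasp point.
Start: joints at [1.103, 0.491, 1.559, -0, 1.092, -0.106], TCP at [221.208, 584.561, 233.661] pointing down, gripper open.
Joint ranges: [-3.1, 3.1], [-0.84, 2.19], [0.05, 2.79], [-1.13, 4.28], [0.06, 2.93], [-2.69, 2.69]. Speed limits (rad/s): [2.22, 2.22, 2.79, 3.14, 3.14, 3.14].

## Interface

Orientations are given as a unit quaternion [x, y, z, w].
In Python, from bench import ctrl, imaging, job, spotter gives the robot as it stands. The module is installed in compiled form; this text tells all that it offers.
- The arm moves only by the tool jog_arm, never from a script. Its argument "deltas" is a list of rows, each a list of 3 entries, a list of its own where there are three numbers: the opening, from -1 (shut) to 1 (fully open), then the shift along the tool's x, y, z in mm, then the turn, a rotation vector about the tool's x, y, z in rad. A call has 1 to 5 rows; each row shifts and turns the commanded pose from where the row before left it, along the tool's axes as they then stand; what a row does not reach is not made up. A row lasts 1/10 s, in which the tool goes at most 50 mm and 8.59 degrees, less where a joint would pass 70% of its speed; a pose out of reach is approached as far as the arm can. A call is refused whole if a number of a shift passes 50 or a number of a turn 0.15, either way. A call with a gripper value outside its range is refused whole. The fingers move at their own pace and stop on an object; "squeeze" is the grip in N (left out, the last holds). Time passes only in rows, so rows that do not move let the fingers close. It gives the time, the measured TCP pose, the force, the opening and the grip force at its end, in the units of the state.
- ctrl.get_state(): the state, without advancing time (a new reading comes with each control period).
- imaging.capture(name): name is "scene" or "top" or "wrist"; returns a dict with "color" (400x640x3 uint8, red, green, blue), "fx", "fy", "cx", "cy" (pixels), "k1" (the pictures are not rectified: a ray, as slopes to the right and down, at radius r is drawn at 1 + k1 r^2 times it, then the intrinsics apply), "eye" and "orientation" of the camera in the world; the wrist camera has in their place "T_tool_cam" (4x4, takes a point from camera to tool coordinates, whose origin is the TCP and whose axes are the flange's). Camera axes: x right, y down, z forward; pixel columns grow to the right and rows downward; lengths in mm; the calibration is good to about 2 mm. A picture is of the moment at which its call begins: read the wrist's pose just before it. There is no depth.
- job.job_done(): hands the job in; it is judged then, once.
Trained networks look in the newest picture that a camera, given by its name, has taken for a name from the list of things; names that differ only in an ending like _2 or _b are one class to them, and where a whole thing is asked for, a point or a joint stands for the part that bears it (a point fixed in the world has none). Each returns a list of dicts, best first, with "confidence" (0 to 1); they miss things now and then, are a little off and sometimes report something else, mostly with a low value. They report only what shows in the picture. A call takes as long as a camera call. They do not tell look-alikes from the thing itself.
- spotter.spot_in(camera, target): "xyz" ([x, y, z] in mm, in world coordinates, good to about 4 mm: the middle of the surface that is visible of it).
- spotter.outline_of(camera, target): "mask" (400x640 bool, what is visible of it).
The state is a dict: "t": time; "qpos": joint angles; "qvel": joint speeds; "tau": joint torques, N m; "position": TCP position; "orientation": TCP orientation; "force": force on the tool from outside, world axes, zero at the start; "torque": the same for the moment, N m; "grip_width": finger opening in mm; "grasp_force": force on a finger pad.
Only numpy, scipy, OpenCV 4.12 (cv2) and the standard library are available. Lean on these libraries where they do the work, as an engineer would, in place of code of your own. Each camera call takes 0.05 s, during which the arm holds its last target. There are 200 camera calls.

## Working session

There is one attempt and no reset: what is moved stays moved. The work goes in short steps, Python scripts to look and compute and a tool call to move; the robot and the scene stay as the last step left them, time stands still between calls to the robot, and variables do not carry over. Pictures are saved under pics/ and viewed, at most 10 in all, crops included, and the job is handed in when it is done.

Besides the shell and the picture viewer there is one more tool, called after "Request:" by a JSON object that holds its "fn" and its "kwargs". jog_arm: Moves the arm, as the interface text tells. Its arguments: {"type":"object","properties":{"deltas":{"type":"array"},"squeeze":{"type":"number"}},"required":["deltas"]}

```bash
mkdir -p pics
cat > h.py <<'E'
import numpy as np, cv2
from scipy.spatial.transform import Rotation as R
from bench import ctrl, imaging, job, spotter
np.set_printoptions(precision=3, suppress=True)
def cap(name):
    s=ctrl.get_state(); c=imaging.capture(name)
    if 'T_tool_cam' in c:
        T=np.eye(4);T[:3,:3]=R.from_quat(s['orientation']).as_matrix();T[:3,3]=s['position']
        T=T@np.array(c['T_tool_cam']); c['M']=T[:3,:3];c['e']=T[:3,3]
    else:
        o=np.array(c['orientation']); c['M']=R.from_quat(o).as_matrix() if o.shape==(4,) else o; c['e']=np.array(c['eye'])
    return c
def proj(c,P):
    p=(np.atleast_2d(P)-c['e'])@c['M']; u=p[:,:2]/p[:,2:]; u=u*(1+c['k1']*(u**2).sum(1,keepdims=True))
    return u*[c['fx'],c['fy']]+[c['cx'],c['cy']]
def onplane(c,px,z=None,n=(0,0,1),p0=None):
    d=(np.atleast_2d(px)-[c['cx'],c['cy']])/[c['fx'],c['fy']]; u=d.copy()
    for _ in range(10): u=d/(1+c['k1']*(u**2).sum(1,keepdims=True))
    r=np.c_[u,np.ones(len(u))]@c['M'].T
    n=np.array(n,float); p0=np.array([0,0,z]) if p0 is None else np.array(p0)
    t=((p0-c['e'])@n)/(r@n); return c['e']+r*t[:,None]
def save(c,f,box=None,s=1):
    im=c['color'][:,:,::-1]
    if box: im=im[box[1]:box[3],box[0]:box[2]]
    cv2.imwrite('pics/'+f,cv2.resize(im,None,fx=s,fy=s,interpolation=cv2.INTER_CUBIC))
E
python3 - <<'E'
from h import *
print(ctrl.get_state())
for n in('scene','top','wrist'):
    c=cap(n); save(c,n+'0.png'); print(n,c['e'],c['M'].ravel(),c['fx'],c['cx'],c['cy'],c['k1'])
    np.save('pics/'+n+'0.npy',c,allow_pickle=True)
    for t in('cap','cap_grip','cap_lug','spare','mouth','slot','lock_dot','extruder','bird','brush_jar','bowl','bottle','spatula'):
        for d in spotter.spot_in(n,t)[:4]: print(t,round(d['confidence'],2),np.round(d['xyz']),proj(c,d['xyz'])[0].round())
E
ls pics
```

```text
{'t': 0.0, 'qpos': array([ 1.103,  0.492,  1.559, -0.   ,  1.092, -0.106]), 'qvel': array([-0.001,  0.001,  0.001, -0.   , -0.001,  0.001]), 'tau': array([ -0.003, -61.264, -25.817,   0.069,   0.048,  -0.   ]), 'position': array([221.078, 584.332, 233.074]), 'orientation': array([ 0.18 ,  0.984, -0.001, -0.   ]), 'force': array([0.479, 0.284, 0.42 ]), 'torque': array([ 0.033, -0.029,  0.004]), 'grasp_force': 0.0, 'grip_width': 95.29962014933658}
scene [1131.26   508.911 1377.639] [-0.634  0.651 -0.418  0.773  0.532 -0.345 -0.003 -0.542 -0.84 ] 494.17255654823225 323.8165681823972 186.74181448928235 0.03744462938303499
cap 0.96 [ 394. -220.   32.] [297. 146.]
cap 0.66 [ 520. -331.   37.] [247. 152.]
cap 0.64 [ 645. -255.   31.] [237. 189.]
cap_grip 0.97 [ 518. -330.   30.] [248. 153.]
cap_grip 0.97 [ 396. -220.   34.] [296. 147.]
cap_grip 0.9 [ 645. -256.   31.] [237. 189.]
cap_lug 0.94 [ 650. -256.   32.] [236. 190.]
cap_lug 0.79 [ 395. -224.   29.] [296. 147.]
cap_lug 0.62 [ 516. -334.   30.] [248. 152.]
cap_lug 0.47 [ 556. -114.   33.] [288. 194.]
spare 0.91 [ 557. -113.   30.] [28
[... 1116 characters left out ...]
ock_dot 0.97 [600. 159. 173.] [261. 169.]
extruder 0.75 [681. 136. 142.] [270. 147.]
extruder 0.4 [ 716. -165.   86.] [362. 143.]
bird 0.59 [598. 163. 173.] [260. 170.]
bird 0.56 [ 716. -165.   89.] [362. 143.]
brush_jar 0.78 [ 688. -381.   90.] [427. 152.]
bowl 0.64 [337. 383.  32.] [196. 256.]
bottle 0.63 [663. 386. 137.] [192. 152.]
bottle 0.45 [ 689. -383.   90.] [427. 152.]
spatula 0.73 [ 390. -413.    0.] [431. 243.]
wrist [145.435 613.251 385.983] [ 0.354  0.896  0.268  0.935 -0.339 -0.102 -0.001  0.287 -0.958] 323.29057084376774 316.94824024785345 200.12652708440524 0.0126722873394416
bowl 0.92 [382. 386.  28.] [220. 340.]
scene0.npy
scene0.png
top0.npy
top0.png
wrist0.npy
wrist0.png
```

View pics/scene0.png

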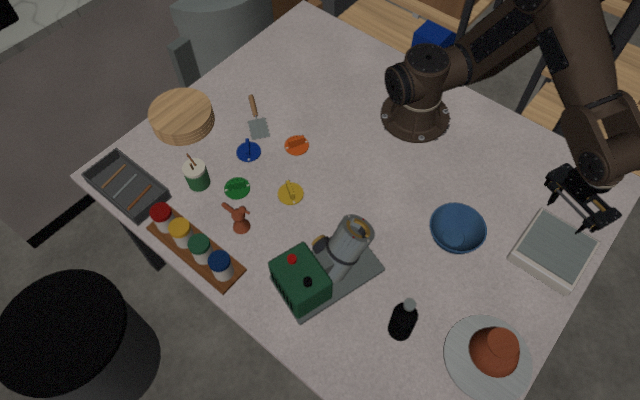

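View pics/top0.png

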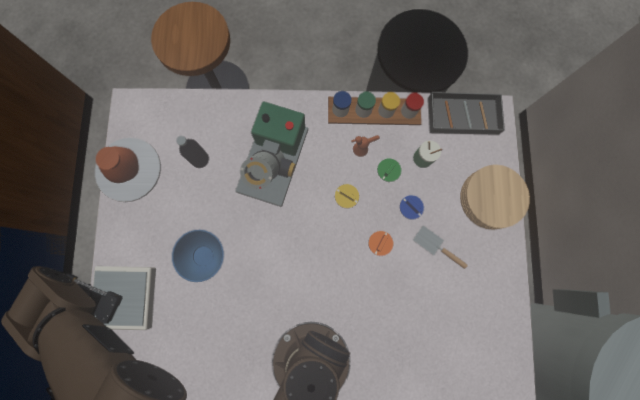

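Scene picture: the blue cap is at (248,152), with orange (297,146), green (237,189) and yellow (290,193) caps near it. There is also a blue bowl at (458,228) and a blue paint jar at (220,265). The top picture shows the blue cap at (411,208), orange (380,243), green (389,170), yellow (347,196), and the mouth at (260,170). By its colour and bar shape I choose (248,152), and I'll check that up close with the wrist camera.

```bash
cat >> h.py <<'E'
def toolR(yaw): # tool down, x at yaw(deg)
    a=np.radians(yaw); x=[np.cos(a),np.sin(a),0]; z=np.array([0,0,-1]); return np.c_[x,np.cross(z,x),z]
def plan(p1,R1,n,p0=None,R0=None):
    """rows (shift, turn) from pose 0 (default: now) to pose 1 in n rows"""
    s=ctrl.get_state()
    p0=s['position'] if p0 is None else p0; R0=R.from_quat(s['orientation']).as_matrix() if R0 is None else R0
    R0=R.from_matrix(R0); rv=(R0.inv()*R.from_matrix(R1)).as_rotvec()/n; d=(np.array(p1)-p0)/n
    for i in range(n):
        Ri=R0*R.from_rotvec(rv*i); print(Ri.inv().apply(d).round(1).tolist(),rv.round(3).tolist())
E
python3 - <<'E'
from h import *
s=ctrl.get_state(); p=s['position']
a=p+[10,-60,100]
b=np.array([380,80,310])
print('A');plan(a,R.from_quat(s['orientation']).as_matrix(),3)
R0=R.from_quat(s['orientation']).as_matrix()
plan([513,-332,165],toolR(52),20,a,R0)
E
```

```text
A
[-10.2, -17.5, -33.3] [0.0, 0.0, 0.0]
[-10.2, -17.5, -33.3] [0.0, 0.0, 0.0]
[-10.2, -17.5, -33.3] [0.0, 0.0, 0.0]
[-28.3, -35.1, 8.4] [0.0, -0.0, 0.094]
[-31.5, -32.3, 8.4] [0.0, -0.0, 0.094]
[-34.4, -29.2, 8.4] [0.0, -0.0, 0.094]
[-36.9, -25.8, 8.4] [0.0, -0.0, 0.094]
[-39.2, -22.3, 8.4] [0.0, -0.0, 0.094]
[-41.1, -18.5, 8.4] [0.0, -0.0, 0.094]
[-42.7, -14.6, 8.4] [0.0, -0.0, 0.094]
[-43.8, -10.5, 8.4] [0.0, -0.0, 0.094]
[-44.6, -6.4, 8.4] [0.0, -0.0, 0.094]
[-45.0, -2.2, 8.4] [0.0, -0.0, 0.094]
[-45.0, 2.0, 8.4] [0.0, -0.0, 0.094]
[-44.7, 6.2, 8.4] [0.0, -0.0, 0.094]
[-43.9, 10.4, 8.4] [0.0, -0.0, 0.094]
[-42.7, 14.4, 8.4] [0.0, -0.0, 0.094]
[-41.2, 18.4, 8.4] [0.0, -0.0, 0.094]
[-39.3, 22.1, 8.4] [0.0, -0.0, 0.094]
[-37.0, 25.7, 8.4] [0.0, -0.0, 0.094]
[-34.5, 29.1, 8.4] [0.0, -0.0, 0.094]
[-31.6, 32.1, 8.4] [0.0, -0.0, 0.094]
[-28.5, 35.0, 8.4] [0.0, -0.0, 0.094]
```

Request:
{"fn": "jog_arm", "kwargs": {"deltas": [[1, [-10, -17, -33], [0, 0, 0]], [1, [-10, -17, -33], [0, 0, 0]], [1, [-10, -17, -33], [0, 0, 0]], [1, [-28, -35, 0], [0, 0, 0.094]], [1, [-31, -32, 0], [0, 0, 0.094]]], "squeeze": 50}}

```text
t: 2.6
position: [258.8, 440.2, 333.4]
orientation: [0.273, 0.962, 0.001, 0.0]
force: [0.5, 0.2, -1.1]
grip_width: 95.2
grasp_force: 0.0
```

Request:
{"fn": "jog_arm", "kwargs": {"deltas": [[1, [-34, -29, 0], [0, 0, 0.094]], [1, [-37, -26, 0], [0, 0, 0.094]], [1, [-39, -22, 0], [0, 0, 0.094]], [1, [-41, -18, 0], [0, 0, 0.094]], [1, [-43, -15, 0], [0, 0, 0.094]]]}}

```text
t: 3.1
position: [328.9, 225.8, 332.9]
orientation: [0.49, 0.872, 0.0, 0.0]
force: [1.4, 0.1, -0.1]
grip_width: 95.4
grasp_force: 0.0
```

Request:
{"fn": "jog_arm", "kwargs": {"deltas": [[1, [-44, -10, 0], [0, 0, 0.094]], [1, [-45, -6, 5], [0, 0, 0.094]], [1, [-45, -2, 10], [0, 0, 0.094]], [1, [-45, 2, 10], [0, 0, 0.094]], [1, [-45, 6, 10], [0, 0, 0.094]]]}}

```text
t: 3.6
position: [399.7, 10.9, 297.6]
orientation: [0.679, 0.734, 0.0, 0.0]
force: [1.6, 0.8, -0.0]
grip_width: 95.2
grasp_force: 0.0
```

Request:
{"fn": "jog_arm", "kwargs": {"deltas": [[1, [-44, 10, 15], [0, 0, 0.094]], [1, [-43, 14, 15], [0, 0, 0.094]], [1, [-41, 18, 15], [0, 0, 0.094]], [1, [-39, 22, 15], [0, 0, 0.094]], [1, [-37, 26, 15], [0, 0, 0.094]]]}}

```text
t: 4.1
position: [468.1, -203.7, 222.1]
orientation: [0.832, 0.555, 0.0, 0.0]
force: [1.1, 0.8, 0.2]
grip_width: 95.0
grasp_force: 0.0
```

Request:
{"fn": "jog_arm", "kwargs": {"deltas": [[1, [-34, 29, 20], [0, 0, 0.094]], [1, [-32, 32, 20], [0, 0, 0.094]], [1, [-28, 35, 20], [0, 0, 0.094]], [1, [0, 0, 0], [0, 0, 0]]]}}

```text
t: 4.5
position: [509.5, -333.9, 159.2]
orientation: [0.902, 0.432, -0.001, -0.001]
force: [-0.7, 0.7, 0.7]
grip_width: 95.0
grasp_force: 0.0
```

Run:
```python
from h import *
c=cap('wrist'); save(c,'w1.png'); np.save('pics/w1.npy',c,allow_pickle=True); s=ctrl.get_state(); print(s['qpos'],s['position'],s['orientation'])
for t in('cap','cap_grip','cap_lug'):
    for d in spotter.spot_in('wrist',t)[:3]: print(t,round(d['confidence'],2),np.round(d['xyz']),proj(c,d['xyz'])[0].round())
```

```text
[-0.686  0.547  1.679  0.     0.918 -0.013] [ 509.046 -331.668  160.519] [ 0.901  0.434 -0.001 -0.001]
cap 0.83 [ 637. -270.   33.] [393.  38.]
cap 0.77 [ 511. -334.   30.] [318. 196.]
cap 0.56 [ 394. -230.   31.] [143. 188.]
cap_grip 0.9 [ 391. -224.   32.] [136. 185.]
cap_grip 0.7 [ 631. -272.   33.] [389.  46.]
cap_grip 0.65 [ 512. -332.   33.] [317. 194.]
cap_lug 0.85 [ 518. -330.   33.] [321. 189.]
cap_lug 0.81 [ 632. -271.   35.] [389.  43.]
cap_lug 0.76 [ 398. -229.   28.] [147. 184.]
```

View pics/w1.png

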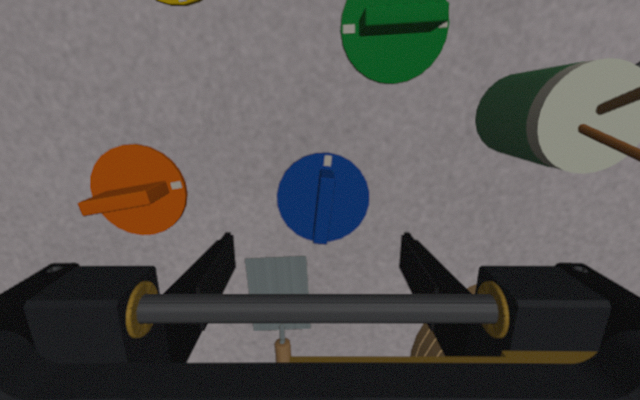

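The wrist picture shows the blue cap at (323,197): its bar runs from (327,168) to (320,240) with a white mark at (328,160). Orange is at (138,190) and green at (395,35). The blue choice is confirmed.

Run:
```python
from h import *
from scipy.optimize import least_squares
c=np.load('pics/w1.npy',allow_pickle=True).item(); im=c['color'].astype(int)
r,g,b=im[...,0],im[...,1],im[...,2]
m=((b>1.5*r)&(b>1.3*g)&(b>40)).astype(np.uint8); m[:130]=0;m[260:]=0;m[:,:250]=0;m[:,390:]=0
m=cv2.morphologyEx(m,cv2.MORPH_CLOSE,np.ones((9,9)))
k=max(cv2.findContours(m,0,1)[0],key=cv2.contourArea)[:,0]
P=onplane(c,k,32)[:,:2]
f=least_squares(lambda q:np.hypot(*(P-q[:2]).T)-q[2],[512,-333,42],loss='soft_l1'); print('circle',f.x,len(k))
h=cv2.convexHull(k.astype(np.float32))
w=(im.min(2)>120); w[:145]=0;w[180:]=0;w[:,300:][:,55:]=0;w[:,:300]=0
v,u=np.nonzero(w&(cv2.dilate(m,np.ones((5,5)))>0)); print('mark px',len(u),u.mean(),v.mean())
M=onplane(c,[[u.mean(),v.mean()]],32)[0,:2]; d=M-f.x[:2]; print('mark',M,np.hypot(*d),np.degrees(np.arctan2(d[1],d[0])))
v2=cv2.cvtColor(c['color'],cv2.COLOR_RGB2HSV)[...,2]
s=ctrl.get_state(); Rt=R.from_quat(s['orientation']).as_matrix();print('toolx yaw',np.degrees(np.arctan2(Rt[1,0],Rt[0,0])), 'tcp px',proj(c,[*s['position'][:2],57]),proj(c,[*f.x[:2],57]))
yy=np.degrees(np.arctan2(d[1],d[0])); 
for y in(yy,yy+180):
  if abs((y-51.5+180)%360-180)<90: plan([f.x[0],f.x[1],57],toolR(y),3)
save(c,'w1c.png',(270,140,380,250),5)
```

```text
circle [ 512.607 -338.154   41.218] 255
mark px 61 329.78688524590166 158.9344262295082
mark [ 539.973 -313.762] 36.659293819748164 41.711770896105236
toolx yaw 51.61694002205677 tcp px [[313.118 201.761]] [[323.067 207.398]]
[-1.7, 2.7, 35.4] [0.0, -0.0, 0.058]
[-1.5, 2.8, 35.4] [0.0, -0.0, 0.058]
[-1.3, 2.9, 35.4] [0.0, -0.0, 0.058]
```

View pics/w1c.png

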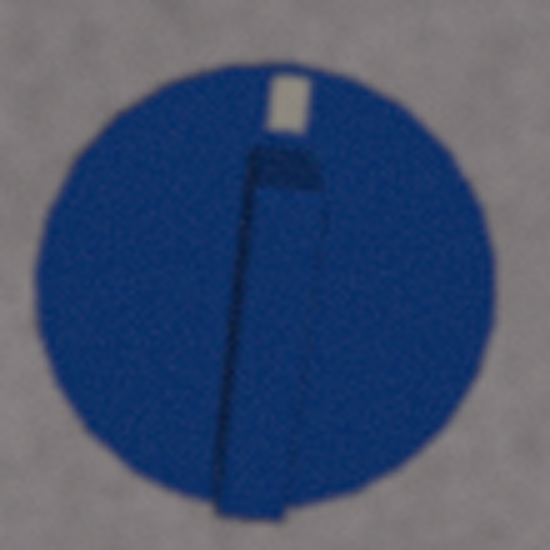

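The close crop shows the blue cap. Its white mark is at full-picture pixel (328,160.6), and the bar's top edge runs from (327.6,177.6) to (320.4,242.6).

Run:
```python
from h import *
c=np.load('pics/w1.npy',allow_pickle=True).item()
C=np.array([512.6,-338.2])
M=onplane(c,[[328,160.6]],32)[0,:2];d=M-C;print(M,np.hypot(*d),np.degrees(np.arctan2(d[1],d[0])))
B=onplane(c,[[327.6,177.6],[320.4,242.6]],68)[:,:2];d=B[0]-B[1];print(B,B.mean(0),np.hypot(*d),np.degrees(np.arctan2(d[1],d[0])))
```

```text
[ 537.86  -313.933] 35.02768709068863 43.85099673157931
[[ 532.472 -318.535]
 [ 494.126 -357.598]] [ 513.299 -338.066] 54.73868354109044 45.530486297723364
```

Request:
{"fn": "jog_arm", "kwargs": {"deltas": [[1, [-2.5, 7, 34], [0, 0, 0.115]], [1, [0, 0, 34], [0, 0, 0]], [1, [0, 0, 20], [0, 0, 0]], [1, [0, 0, 15], [0, 0, 0]], [1, [0, 0, 0], [0, 0, 0]]]}}

```text
t: 5.2
position: [513.1, -335.2, 58.9]
orientation: [0.924, 0.383, -0.0, -0.001]
force: [-0.3, -0.7, 0.5]
grip_width: 94.8
grasp_force: 0.0
```

Request:
{"fn": "jog_arm", "kwargs": {"deltas": [[-1, [0, 0, 0], [0, 0, 0]], [-1, [0, 0, 0], [0, 0, 0]], [-1, [0, 0, 0], [0, 0, 0]], [-1, [0, 0, 0], [0, 0, 0]], [-1, [0, 0, 0], [0, 0, 0]]], "squeeze": 50}}

```text
t: 5.7
position: [513.4, -336.3, 60.0]
orientation: [0.924, 0.382, 0.0, 0.0]
force: [-0.3, -0.4, 0.4]
grip_width: 60.5
grasp_force: 0.0
```

Request:
{"fn": "jog_arm", "kwargs": {"deltas": [[-1, [0, 0, 0], [0, 0, 0]], [-1, [0, 0, 0], [0, 0, 0]], [-1, [0, 0, 0], [0, 0, 0]], [-1, [0, 0, 0], [0, 0, 0]], [-1, [0, 0, 0], [0, 0, 0]]]}}

```text
t: 6.2
position: [513.3, -336.3, 59.6]
orientation: [0.924, 0.382, 0.0, -0.0]
force: [-0.0, 0.9, 0.0]
grip_width: 20.7
grasp_force: 0.0
```

Request:
{"fn": "jog_arm", "kwargs": {"deltas": [[-1, [0, 0, 0], [0, 0, 0]], [-1, [0, 0, 0], [0, 0, 0]], [-1, [0, 0, 0], [0, 0, 0]]]}}

```text
t: 6.5
position: [513.3, -336.2, 59.5]
orientation: [0.924, 0.382, 0.0, -0.0]
force: [1.3, 0.6, -1.3]
grip_width: 12.0
grasp_force: 50.0
```

```bash
cat >> h.py <<'E'
def mouthR(yaw): # yaw(deg) of mouth y; z leans 30 deg towards yaw+90
    a=np.radians(yaw); y=np.array([np.cos(a),np.sin(a),0]); b=a+np.pi/2
    z=np.array([.5*np.cos(b),.5*np.sin(b),np.cos(np.pi/6)]); return np.c_[np.cross(y,z),y,z]
E
python3 - <<'E'
from h import *
S=[np.load(f'pics/{n}0.npy',allow_pickle=True).item() for n in('scene','top')]
pts={}
A=np.zeros((3,3));b=np.zeros(3)
for c,px in zip(S,([346,244],[260,169])):
    d=onplane(c,[px],0)[0]-c['e'];d/=np.linalg.norm(d);Q=np.eye(3)-np.outer(d,d);A+=Q;b+=Q@c['e']
X=np.linalg.solve(A,b);print('mouth approx',X,[proj(c,X) for c in S])
print('blue cap check px',[proj(c,[513,-338,32]) for c in S])
# green housing outlines for direction
for c,n in zip(S,('scene','top')): save(c,n+'_m.png',(255,200,400,330) if n=='scene' else (225,95,325,215),5 if n=='top' else 4)
a=cv2.imread('pics/scene_m.png');t=cv2.imread('pics/top_m.png')
a=cv2.resize(a,(400,360));t=cv2.resize(t,(400,480))
o=np.zeros((480,800,3),np.uint8);o[:360,:400]=a;o[:,400:]=t;cv2.imwrite('pics/mm.png',o)
E
```

```text
mouth approx [614.364 165.913 123.84 ] [array([[347.171, 244.152]]), array([[260.899, 168.48 ]])]
blue cap check px [array([[247.412, 150.602]]), array([[411.233, 206.177]])]
```

View pics/mm.png

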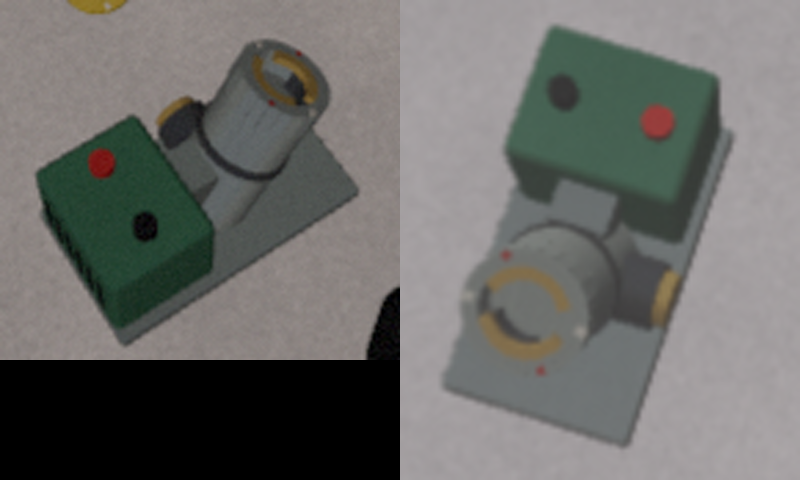

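The crops show the mouth's marks. In the top picture the white marks are at (242,169) and (270.3,178) and the red dots at (251.5,158.8) and (260.3,187.5). In the scene picture the red dots are at (363,219.6) and (353.2,237.3).

Run:
```python
from h import *
S=[np.load(f'pics/{n}0.npy',allow_pickle=True).item() for n in('scene','top')]
A=np.zeros((3,3));b=np.zeros(3)
for c,px in zip(S,([358.1,228.5],[256,173.3])):
    d=onplane(c,[px],0)[0]-c['e'];d/=np.linalg.norm(d);Q=np.eye(3)-np.outer(d,d);A+=Q;b+=Q@c['e']
X=np.linalg.solve(A,b);print('centre',X)
W=onplane(S[1],[[242,169],[270.3,178]],190);d=W[0]-W[1];yaw=np.degrees(np.arctan2(d[1],d[0]));print(W,np.linalg.norm(d),yaw)
m=X.copy();m[2]=190
Rm=mouthR(yaw);print(Rm)
# tool: z=-mouth z, x=mouth y
Rt=np.c_[Rm[:,1],np.cross(-Rm[:,2],Rm[:,1]),-Rm[:,2]]
V=m-85*Rm[:,1]+120*Rm[:,2];print('view',V)
s=ctrl.get_state();p=s['position']
a=p+[0,20,170]
plan(a,R.from_quat(s['orientation']).as_matrix(),4); print()
plan(V,Rt,12,a,R.from_quat(s['orientation']).as_matrix())
```

```text
centre [583.014 174.13  181.702]
[[594.803 214.015 190.   ]
 [567.992 127.698 190.   ]] 90.38528200349668 72.74449052386981
[[ 0.827  0.297 -0.477]
 [-0.257  0.955  0.148]
 [ 0.5    0.     0.866]]
view [500.5   110.754 293.923]
[3.5, -3.5, -42.5] [0.0, 0.0, 0.0]
[3.5, -3.5, -42.5] [0.0, 0.0, 0.0]
[3.5, -3.5, -42.5] [0.0, 0.0, 0.0]
[3.5, -3.5, -42.5] [0.0, 0.0, 0.0]

[24.4, -25.9, -5.4] [-0.043, 0.011, -0.039]
[25.5, -24.7, -6.2] [-0.043, 0.011, -0.039]
[26.5, -23.4, -6.9] [-0.043, 0.011, -0.039]
[27.4, -22.0, -7.6] [-0.043, 0.011, -0.039]
[28.4, -20.6, -8.2] [-0.043, 0.011, -0.039]
[29.2, -19.1, -8.8] [-0.043, 0.011, -0.039]
[30.1, -17.5, -9.3] [-0.043, 0.011, -0.039]
[30.8, -15.9, -9.6] [-0.043, 0.011, -0.039]
[31.5, -14.3, -10.0] [-0.043, 0.011, -0.039]
[32.2, -12.6, -10.2] [-0.043, 0.011, -0.039]
[32.7, -10.9, -10.4] [-0.043, 0.011, -0.039]
[33.2, -9.1, -10.4] [-0.043, 0.011, -0.039]
```

Request:
{"fn": "jog_arm", "kwargs": {"deltas": [[-1, [0, 0, -20], [0, 0, 0]], [-1, [4, -4, -45], [0, 0, 0]], [-1, [4, -4, -50], [0, 0, 0]], [-1, [4, -4, -45], [0, 0, 0]], [-1, [24, -26, -5], [-0.043, 0.011, -0.039]]]}}

```text
t: 7.0
position: [513.8, -286.8, 229.3]
orientation: [0.916, 0.399, 0.016, 0.022]
force: [0.9, 0.4, -4.3]
grip_width: 11.3
grasp_force: 50.0
```

Request:
{"fn": "jog_arm", "kwargs": {"deltas": [[-1, [25, -25, -6], [-0.043, 0.011, -0.039]], [-1, [26, -23, -7], [-0.043, 0.011, -0.039]], [-1, [27, -22, -8], [-0.043, 0.011, -0.039]], [-1, [28, -21, -8], [-0.043, 0.011, -0.039]], [-1, [29, -19, -9], [-0.043, 0.011, -0.039]]]}}

```text
t: 7.5
position: [504.6, -105.9, 251.3]
orientation: [0.865, 0.485, 0.08, 0.106]
force: [-0.0, 0.8, -3.1]
grip_width: 11.8
grasp_force: 50.0
```

Request:
{"fn": "jog_arm", "kwargs": {"deltas": [[-1, [30, -18, -9], [-0.043, 0.011, -0.039]], [-1, [31, -16, -10], [-0.043, 0.011, -0.039]], [-1, [31, -14, -10], [-0.043, 0.011, -0.039]], [-1, [32, -13, -10], [-0.043, 0.011, -0.039]], [-1, [33, -11, -10], [-0.043, 0.011, -0.039]]]}}

```text
t: 8.0
position: [499.0, 71.9, 277.9]
orientation: [0.795, 0.558, 0.144, 0.192]
force: [0.5, -0.2, -2.8]
grip_width: 11.8
grasp_force: 50.0
```

Request:
{"fn": "jog_arm", "kwargs": {"deltas": [[-1, [33, -9, -10], [-0.043, 0.011, -0.039]], [-1, [0, 0, 0], [0, 0, 0]], [-1, [0, 0, 0], [0, 0, 0]]]}}

```text
t: 8.3
position: [498.4, 106.5, 282.7]
orientation: [0.779, 0.571, 0.156, 0.208]
force: [0.6, -0.6, -3.4]
grip_width: 11.6
grasp_force: 50.0
```

Run:
```python
from h import *
c=cap('wrist'); save(c,'w2.png'); np.save('pics/w2.npy',c,allow_pickle=True); s=ctrl.get_state(); print(s['t'],s['qpos'],s['position'],s['orientation'])
for t in('mouth','slot','lock_dot'):
    for d in spotter.spot_in('wrist',t)[:3]: print(t,round(d['confidence'],2),np.round(d['xyz']),proj(c,d['xyz'])[0].round())
```

```text
8.35 [ 0.198  0.153  2.042 -0.494  0.527  0.881] [498.647 105.646 282.705] [0.779 0.571 0.156 0.208]
mouth 0.61 [593. 177. 177.] [324.  85.]
slot 0.67 [592. 173. 181.] [327.  90.]
lock_dot 0.6 [593. 177. 172.] [321.  85.]
```

View pics/w2.png

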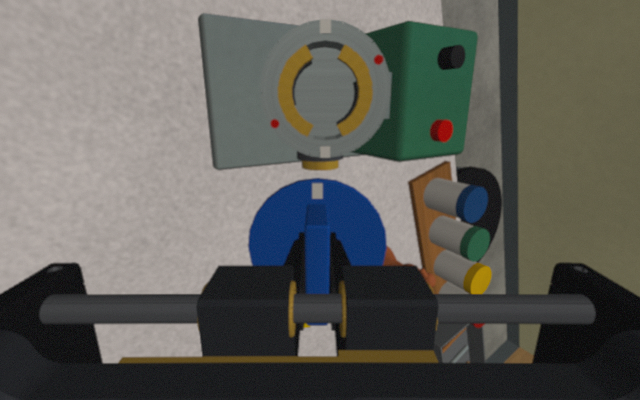

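The wrist picture shows the mouth centred near (325,89). Its white marks are at (325,25) and (325,152), and the red dots at (378,59) and (275,124). The held cap's flange is around (318,240), with its own white mark at (318,190).

```bash
cat > fit.py <<'E'
from h import *
from scipy.optimize import least_squares
def cent(mask,px,w=9):
    x,y=map(int,px); sub=mask[y-w:y+w+1,x-w:x+w+1]; v,u=np.nonzero(sub); return np.array([u.mean()+x-w,v.mean()+y-w]),len(u)
def marks(c,Wp,Dp):
    im=c['color'].astype(int);r,g,b=im[...,0],im[...,1],im[...,2]
    wh=im.min(2)>165; rd=(r>1.6*g)&(r>90)
    o=[]
    for p in Wp:
        t=np.percentile(im.min(2)[p[1]-6:p[1]+7,p[0]-6:p[0]+7],80)-12; o.append(cent(im.min(2)>t,p,8))
    for p in Dp:o.append(cent(rd,p,8))
    print([(x[0].round(1).tolist(),x[1]) for x in o]); return np.array([x[0] for x in o])
def fitmouth(c,obs,yaw0=72.7,z=190):
    def pts(q):
        Rm=mouthR(q[3]); a=np.radians([90,-90,30,210]);rr=[q[4],q[4],q[5],q[5]]
        return q[:3]+np.c_[rr*np.cos(a),rr*np.sin(a),0*a]@Rm.T
    f=least_squares(lambda q:np.r_[(proj(c,pts(q))-obs).ravel(),(q[2]-z)/1.5,(q[4]-45)/3,(q[5]-45)/3],[583,174,190,yaw0,45,45]); print('mouth x y z yaw rw rd',f.x,'res',f.fun[:8]); return f.x
def fitcap(c,cp,Rt,s):
    """cap in hand: offset along tool x,y of flange-edge circle at tool z = 57-32"""
    im=c['color'].astype(int);r,g,b=im[...,0],im[...,1],im[...,2]
    m=((b>1.5*r)&(b>1.3*g)&(b>40)).astype(np.uint8); m[:cp[1]]=0;m[cp[3]:]=0;m[:,:cp[0]]=0;m[:,cp[2]:]=0
    m=cv2.morphologyEx(m,cv2.MORPH_CLOSE,np.ones((5,5)))
    k=max(cv2.findContours(m,0,1)[0],key=cv2.contourArea)[:,0]
    k=k[(k[:,1]>cp[1])&(k[:,1]<cp[3]-2)]
    return k
E
python3 - <<'E'
from fit import *
c=np.load('pics/w2.npy',allow_pickle=True).item()
o=marks(c,[(325,25),(325,152)],[(378,59),(275,124)])
q=fitmouth(c,o)
s=ctrl.get_state();Rt=R.from_quat(s['orientation']).as_matrix();p=s['position']
k=fitcap(c,(240,170,395,235),Rt,s); print(k[:,1].min(),k[:,1].max(),len(k))
for dz in(25,27.5,30):
    P=(onplane(c,k,n=Rt[:,2],p0=p+dz*Rt[:,2])-p)@Rt
    f=least_squares(lambda v:np.hypot(*(P[:,:2]-v[:2]).T)-v[2],[0,0,42],loss='soft_l1',f_scale=.5);print(dz,'flange top centre in tool, r',f.x)
    M=(onplane(c,[[317.5,190.5]],n=Rt[:,2],p0=p+dz*Rt[:,2])-p)@Rt; d=M[0,:2]-f.x[:2];print(' mark',M,np.hypot(*d),np.degrees(np.arctan2(d[1],d[0])))
Rm=mouthR(q[3]); print('TCP in mouth frame',(p-q[:3])@Rm,'tool axes in mouth\n',Rm.T@Rt)
print(proj(c,q[:3]), proj(c,p+Rt@[0,0,25]))
save(c,'w2c.png',(240,0,400,240),2.5)
E
```

```text
[([325.0, 23.9], 192), ([324.9, 151.4], 92), ([378.2, 59.2], 69), ([274.4, 123.1], 60)]
mouth x y z yaw rw rd [584.57  173.799 190.132  72.835  46.433  46.123] res [-0.007  0.45  -0.051  0.433 -0.053 -0.447  0.09  -0.45 ]
179 232 167
25 flange top centre in tool, r [ 1.604 -0.114 40.274]
 mark [[35.205 -0.017 25.   ]] 33.60036367810137 0.16669514741303282
27.5 flange top centre in tool, r [ 0.463 -0.112 40.841]
 mark [[34.536 -0.013 27.5  ]] 34.07335087297726 0.16656494678473174
30 flange top centre in tool, r [-0.679 -0.11  41.408]
 mark [[33.867 -0.01  30.   ]] 34.54633410363524 0.16643483579559248
TCP in mouth frame [ -6.737 -91.225 110.923] tool axes in mouth
 [[ 0.009  1.     0.003]
 [ 1.    -0.009  0.001]
 [ 0.001  0.003 -1.   ]]
[[324.909  91.647]] [[317.306 247.268]]
```

View pics/w2c.png

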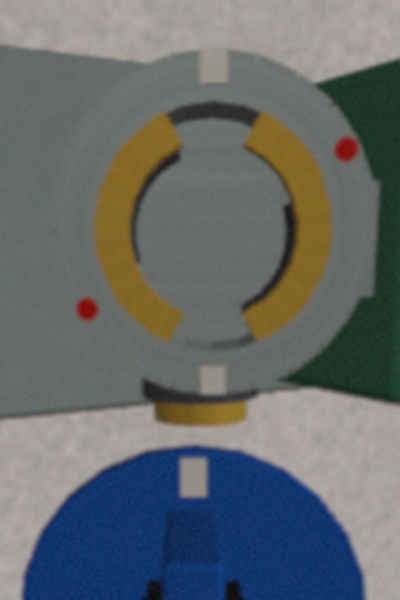

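The crop shows the top white mark centred at full-picture pixel (325.2,26.0), so the automatic centroid of 23.9 was off. I'll refit with that value.

Run:
```python
from fit import *
c=np.load('pics/w2.npy',allow_pickle=True).item()
s=ctrl.get_state();Rt=R.from_quat(s['orientation']).as_matrix();p=s['position']
q=fitmouth(c,np.array([[325.1,26.0],[324.8,151.5],[378.2,59.2],[274.6,123.4]]))
Rm=mouthR(q[3]); print('TCP in mouth',(p-q[:3])@Rm)
# brass centre check
im=c['color'].astype(int);b=(im[...,0]>1.6*im[...,2])&(im[...,0]>90)&(im[...,1]>.6*im[...,0]);b[143:]=0;b[:,:270]=0;b[:,375:]=0
v,u=np.nonzero(b);P=(onplane(c,np.c_[u,v],n=Rm[:,2],p0=q[:3])-q[:3])@Rm;rr=np.hypot(*P[:,:2].T)
print('brass',len(u),P.mean(0),np.percentile(rr,[2,98]),[np.percentile(rr[P[:,0]*k>0],[2,98]) for k in(1,-1)],P[:,1].min(),P[:,1].max())
```

```text
mouth x y z yaw rw rd [584.515 173.391 190.097  72.891  45.72   46.171] res [-0.107  0.039  0.136 -0.016 -0.002  0.097 -0.032 -0.139]
TCP in mouth [ -6.855 -90.759 111.031]
brass 2804 [-0.197  1.397 -0.   ] [26.081 36.316] [array([26.108, 36.298]), array([26.043, 36.339])] -32.629523374225954 33.24735976658875
```

Request:
{"fn": "jog_arm", "kwargs": {"deltas": [[-1, [30, 3, 0], [0, 0, 0.009]], [-1, [40, 3, 0], [0, 0, 0]], [-1, [20.5, 1, 10], [0, 0, 0]], [-1, [0, 0, 25], [0, 0, 0]], [-1, [0, 0, 0], [0, 0, 0]]]}}

```text
t: 9.0
position: [549.5, 183.9, 254.4]
orientation: [0.782, 0.567, 0.155, 0.207]
force: [0.1, 0.0, -3.8]
grip_width: 11.8
grasp_force: 50.0
```

```bash
cat > st.py <<'E'
from h import *
m=np.array([584.5,173.4,190.1]);Rm=mouthR(72.9)
s=ctrl.get_state();Rt=R.from_quat(s['orientation']).as_matrix()
print(s['t'],'TCP in mouth',(s['position']-m)@Rm,'rotvec tool err',R.from_matrix(np.c_[Rm[:,1],Rm[:,0],-Rm[:,2]].T@Rt).as_rotvec(),'force in mouth',s['force']@Rm,s['torque']@Rm,s['grip_width'],'q',s['qpos'])
E
python3 st.py
```

```text
9.0 TCP in mouth [ 0.52  -0.264 73.926] rotvec tool err [-0.    -0.002  0.018] force in mouth [-1.801  0.086 -3.373] [-0.062  0.677  0.023] 11.821735589819108 q [ 0.34   0.306  1.914 -0.59   0.568  1.103]
```

Request:
{"fn": "jog_arm", "kwargs": {"deltas": [[-1, [0, 0, 8], [0, 0, -0.018]], [-1, [0, 0, 8], [0, 0, 0]], [-1, [0, 0, 6], [0, 0, 0]], [-1, [0, 0, 4], [0, 0, 0]], [-1, [0, 0, 0], [0, 0, 0]]]}}

```text
t: 9.5
position: [561.8, 180.8, 234.3]
orientation: [0.777, 0.574, 0.155, 0.209]
force: [-0.2, -0.4, -3.1]
grip_width: 11.6
grasp_force: 50.0
```

Request:
{"fn": "jog_arm", "kwargs": {"deltas": [[-1, [0, 0, 4], [0, 0, 0]], [-1, [0, 0, 4], [0, 0, 0]], [-1, [0, 0, 0], [0, 0, 0]]]}}

```text
t: 9.8
position: [565.7, 179.9, 227.3]
orientation: [0.776, 0.574, 0.155, 0.209]
force: [0.1, 0.5, -3.6]
grip_width: 11.6
grasp_force: 50.0
```

```bash
python3 st.py
```

```text
9.8 TCP in mouth [ 1.385  0.677 42.191] rotvec tool err [-0.004  0.001 -0.   ] force in mouth [-1.862  0.521 -3.107] [-0.081  0.707  0.068] 11.583747474767017 q [ 0.321  0.359  1.921 -0.643  0.507  1.131]
```

Request:
{"fn": "jog_arm", "kwargs": {"deltas": [[-1, [-0.5, -1, 3], [0, 0, 0]], [-1, [0, 0, 2], [0, 0, 0]], [-1, [0, 0, 2], [0, 0, 0]], [-1, [0, 0, 1], [0, 0, 0]], [-1, [0, 0, 0], [0, 0, 0]]]}}

```text
t: 10.3
position: [568.6, 178.5, 220.2]
orientation: [0.776, 0.574, 0.155, 0.209]
force: [-0.3, -0.2, -2.9]
grip_width: 11.7
grasp_force: 50.0
```

Request:
{"fn": "jog_arm", "kwargs": {"deltas": [[-1, [0, 0, 1], [0, 0, 0]], [-1, [0, 0, 1], [0, 0, 0]], [-1, [0, 0, 0], [0, 0, 0]]]}}

```text
t: 10.6
position: [569.1, 178.5, 219.8]
orientation: [0.776, 0.574, 0.156, 0.21]
force: [-10.8, 2.3, 11.7]
grip_width: 11.7
grasp_force: 50.0
```

```bash
python3 st.py
```

```text
10.6 TCP in mouth [ 0.766  0.31  33.826] rotvec tool err [-0.005  0.002 -0.   ] force in mouth [-3.688 -0.938 15.605] [-0.553  1.609  0.11 ] 11.736885854250461 q [ 0.316  0.372  1.925 -0.663  0.49   1.15 ]
```

Request:
{"fn": "jog_arm", "kwargs": {"deltas": [[-1, [0, -0.5, 0.8], [0, 0, 0]], [-1, [0, 0, 0], [0, 0, 0]], [-1, [0, 0, 0], [0, 0, 0]], [-1, [0, 0, -0.4], [0, 0, 0]], [-1, [0, 0, 0], [0, 0, 0.05]]]}}

```text
t: 11.1
position: [569.1, 178.3, 219.8]
orientation: [0.79, 0.554, 0.161, 0.206]
force: [-11.3, -1.3, 17.1]
grip_width: 11.7
grasp_force: 50.1
```

Request:
{"fn": "jog_arm", "kwargs": {"deltas": [[-1, [0, 0, 0], [0, 0, 0.08]], [-1, [0, 0, 0], [0, 0, 0.08]], [-1, [0, 0, 0], [0, 0, 0.08]], [-1, [0, 0, 0], [0, 0, 0.08]], [-1, [0, 0, 0], [0, 0, 0.08]]]}}

```text
t: 11.6
position: [569.1, 178.1, 219.8]
orientation: [0.885, 0.385, 0.199, 0.17]
force: [-12.4, -2.0, 15.7]
grip_width: 11.8
grasp_force: 50.1
```

```bash
python3 st.py
```

```text
11.6 TCP in mouth [ 0.872 -0.026 33.816] rotvec tool err [-0.006  0.003  0.453] force in mouth [-1.92  -5.59  19.248] [-1.103  1.189  0.41 ] 11.834266669928647 q [ 0.316  0.372  1.926 -0.665  0.489  1.605]
```

Request:
{"fn": "jog_arm", "kwargs": {"deltas": [[-1, [0, 0, 0], [0, 0, 0.1]], [-1, [0, 0, 0], [0, 0, 0.1]], [-1, [0, 0, 0], [0, 0, 0.1]], [-1, [0, 0, 0], [0, 0, 0.1]], [-1, [0, 0, 0], [0, 0, 0.08]]]}}

```text
t: 12.1
position: [569.1, 178.2, 219.8]
orientation: [0.951, 0.163, 0.234, 0.117]
force: [-11.9, -1.5, 15.6]
grip_width: 11.8
grasp_force: 50.0
```

Request:
{"fn": "jog_arm", "kwargs": {"deltas": [[-1, [0, 0, 0], [0, 0, 0.04]], [-1, [0, 0, 0], [0, 0, 0.03]], [-1, [0, 0, 0], [0, 0, 0]], [-1, [0, 0, 0], [0, 0, 0]]]}}

```text
t: 12.5
position: [569.2, 178.8, 219.8]
orientation: [0.956, 0.132, 0.238, 0.109]
force: [-10.3, 2.3, 14.4]
grip_width: 11.9
grasp_force: 50.0
```

```bash
python3 st.py
```

```text
12.5 TCP in mouth [ 0.854  0.67  33.819] rotvec tool err [-0.005  0.006  0.999] force in mouth [-1.884 -0.815 17.732] [-0.438  1.365  0.347] 11.912744766457333 q [ 0.317  0.372  1.926 -0.665  0.488  2.152]
```

Request:
{"fn": "jog_arm", "kwargs": {"deltas": [[-1, [0, 0, 0], [0, 0, 0.03]], [-1, [0, 0, 0], [0, 0, 0.03]], [-1, [0, 0, 0], [0, 0, 0.02]], [-1, [0, 0, 0], [0, 0, 0]], [-1, [0, 0, 0], [0, 0, 0]]]}}

```text
t: 13.0
position: [569.3, 179.2, 219.7]
orientation: [0.96, 0.095, 0.242, 0.1]
force: [-10.7, 4.3, 12.8]
grip_width: 12.2
grasp_force: 51.5
```

```bash
python3 st.py
```

```text
13.0 TCP in mouth [ 0.722  1.061 33.803] rotvec tool err [-0.004  0.007  1.077] force in mouth [-3.57   0.973 16.818] [-0.034  1.273  1.181] 12.248303421992473 q [ 0.317  0.372  1.926 -0.666  0.488  2.231]
```

Request:
{"fn": "jog_arm", "kwargs": {"deltas": [[-1, [0, 0, -0.3], [0, 0, -0.02]], [0, [0, 0, 0], [0, 0, 0]], [0, [0, 0, 0], [0, 0, 0]], [0, [0, 0, 0], [0, 0, 0]], [0, [0, 0, 0], [0, 0, 0]]]}}

```text
t: 13.5
position: [569.3, 178.3, 218.3]
orientation: [0.96, 0.102, 0.24, 0.102]
force: [-0.2, -0.8, -0.2]
grip_width: 38.5
grasp_force: 0.0
```

Request:
{"fn": "jog_arm", "kwargs": {"deltas": [[0, [0, 0, 0], [0, 0, 0]], [0, [0, 0, 0], [0, 0, 0]], [0, [0, 0, -20], [0, 0, 0]], [0, [0, 0, -30], [0, 0, 0]], [0, [0, 0, -40], [0, 0, 0]]]}}

```text
t: 14.0
position: [525.2, 191.4, 295.6]
orientation: [0.96, 0.103, 0.239, 0.102]
force: [0.0, 0.3, 0.1]
grip_width: 47.6
grasp_force: 0.0
```

Request:
{"fn": "jog_arm", "kwargs": {"deltas": [[0, [-30, 0, -20], [0, 0, 0]], [0, [-30, 0, 0], [0, 0, 0]], [0, [0, 0, 0], [0, 0, 0]]]}}

```text
t: 14.3
position: [461.4, 179.0, 286.2]
orientation: [0.96, 0.103, 0.239, 0.102]
force: [-0.6, 0.3, -0.1]
grip_width: 47.6
grasp_force: 0.0
```

```bash
python3 st.py
python3 - <<'E'
from h import *
c=cap('wrist'); save(c,'w3.png'); np.save('pics/w3.npy',c,allow_pickle=True)
Rm=mouthR(72.9);m=np.array([584.5,173.4,190.1])
a=np.radians([90,-90,30,210]);print(proj(c,m+np.c_[46*np.cos(a),46*np.sin(a),0*a]@Rm.T).round())
E
```

```text
14.3 TCP in mouth [-55.292 -30.816 142.875] rotvec tool err [-0.002  0.002  1.059] force in mouth [-0.629  0.149  0.198] [-0.137  0.335  0.044] 47.57181005775229 q [ 0.402  0.148  2.037 -0.588  0.622  2.186]
[[270.  99.]
 [360. 151.]
 [316.  70.]
 [317. 176.]]
```

View pics/w3.png

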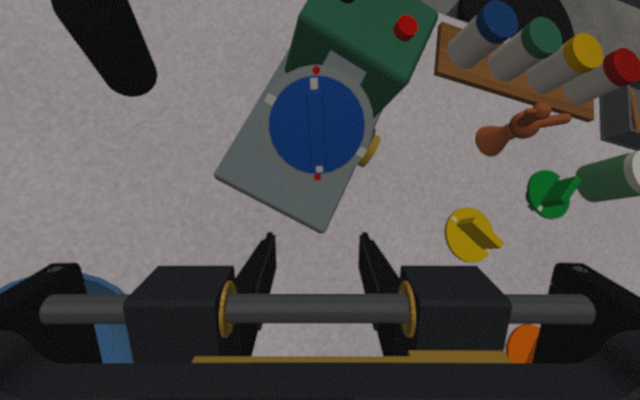

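The picture shows the cap seated and concentric. Its white marks at (314,83) and (319,170) line up with the red dots at (316,70) and (318,177). The gripper is clear and the other things are still standing. I'll do one numeric check before handing in.

Run:
```python
from fit import *
c=np.load('pics/w3.npy',allow_pickle=True).item();m=np.array([584.5,173.4,190.1]);Rm=mouthR(72.9)
k=fitcap(c,(255,65,375,185),None,None)
for z in(6,9):
    P=((onplane(c,k,n=Rm[:,2],p0=m+z*Rm[:,2])-m)@Rm)[:,:2]
    print(z,least_squares(lambda v:np.hypot(*(P-v[:2]).T)-v[2],[0,0,42],loss='soft_l1').x)
    W=(onplane(c,[[314,83],[319.3,169.5]],n=Rm[:,2],p0=m+z*Rm[:,2])-m)@Rm;d=W[0]-W[1];print(W.mean(0),np.degrees(np.arctan2(d[1],d[0])))
```

```text
6 [-0.146  0.014 41.219]
[-1.352 -1.154  6.   ] 32.91503792213694
9 [ 0.026  0.108 40.791]
[-1.168 -1.048  9.   ] 32.91503792213695
```

```bash
python3 -c "
from bench import job
print(job.job_done())"
```

```text
the job is handed in; nothing more can be done
None
```

The blue cap is seated flush in the feed mouth, twisted about 57° clockwise up to its stop, and released; I handed the job in at about 14.4 s, but the call returned no verdict.

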